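# Load the spice mill's catch cup and set the grind

## Task

Get the white spice mill ready: stand the empty copper cup upright in its open drawer, let go of it, and slide the drawer fully shut. Then screw the knurled brass nut on top clockwise until it bottoms out, back it off a quarter turn, and finish still gripping the nut there, since it has no lock yet. Leave the jar, salt pig and milk pot where they stand.

Things in the scene. Friction and masses are not known exactly. Their poses are not given: they have to be found in the camera images.
- mill: White metal spice mill, fixed. Origin: centre of its underside; -x is its front (drawer side). Lower box 144 (x) x 149 (y) x 78 mm high. On it, at x = +10 mm, a round tower, radius 46 mm at its foot, 36 mm at its flat top 126 mm above the counter. The drawer slides in an opening in the box front, 137 mm wide, 6 to 70 mm above the counter.
- drawer (a joint): How far the mill's drawer is open (m): 0 = fully shut, 0.115 = end stop. It slides straight out of the mill along the mill's -x, with about 1.2 N of friction, and stays where it is left; it starts 88 to 110 mm open.
- drawer_floor (a point): Centre of the drawer's inner floor, on its upper side, 11 mm above the counter; axes as the mill's. Inside: 124 mm along y and, along x, from -56 mm (front panel) to +52 mm. Side and back walls stand 22 mm above the floor, the 6 mm white front panel 53 mm. Shut, it lies at x = -12 mm in the mill's frame; what is behind x = -72 mm there is under the mill's box.
- drawer_pull (a point): Middle of the front edge of the steel pull strip on the drawer's front panel; the strip is 70 mm wide, 10 mm high and stands 12 mm out from the panel, its centre 51 mm above the counter. The drawer can be pushed here, towards the mill's +x. Shut, this point lies at x = -86 mm in the mill's frame.
- nut_turn (a joint): Turn of the nut (rad): 0 = screwed down until it bottoms out (a firm stop); grows as it is unscrewed, counter-clockwise seen from above; pi/2 = a quarter turn back. Starts 0.8 to 2.3 from the stop; it can go to 4.2. Friction about 0.05 N m; it stays where it is left. The nut rises 0.95 mm per rad as it is unscrewed.
- nut: Round knurled brass nut on a neck (radius 14 mm) on the mill's tower; 47 mm diameter, 26 mm high, red radial mark on its top. Origin: centre of its underside, 148 mm above the counter when bottomed out, 22 mm clear above the tower's flat top; z up along the screw, x opposite the mark. A thin spindle sticks out 12 mm above it. Can be gripped across its diameter in any direction.
- cup: Empty open copper cup, a straight cylinder 50 mm outer diameter, 45 mm high, 3 mm wall, 4 mm floor, about 90 g, standing loose on the counter. Origin: centre of its underside, z up.
- jar: Olive-green ceramic jar with a wire flip-top seal, 90 mm diameter, 115 mm high; a bystander. Origin: centre of its underside.
- salt_pig: Round glass salt pig, 86 mm diameter, 78 mm high; a bystander. Origin: centre of its underside.
- milk_pot: Stainless steel milk pot, 112 mm diameter, 85 mm high, with a black stick handle reaching 181 mm out along its +x at 86 mm height; a bystander. Origin: centre of its underside.
Mind the look-alikes: they are no part of the job. There is more than one size of the cup; the one meant has the size given above.

How it is judged (in metres and radians):
On the way, in this order (a step that is already met when the one before it is completed fails the run):
1. the cup stands upright on the drawer's floor, let go (z of cup in the frame of drawer_floor between -0.004 and 0.005 m and x of cup in the frame of drawer_floor between -0.05 and 0.05 m and y of cup in the frame of drawer_floor between -0.05 and 0.05 m and angle between cup's own z axis and vertical below 0.12 rad and contact force between the fingers and cup below 0.1 N), for 0.2 s.
2. the drawer is fully shut (value of joint drawer below 0.005 m), for 0.2 s.
3. the nut is screwed down until it bottoms out (value of joint nut_turn below 0.05 rad), for 0.1 s.
At the end, for the whole second after the job is handed in: The fingers grip the nut (over 2 N) with it at rest a quarter turn (1.57 rad, within 0.22 rad) back from the stop it was screwed down to; the drawer is shut within 5 mm, with the cup standing upright (within 0.12 rad) on its floor (value of joint nut_turn between 1.35 and 1.79 rad and velocity of joint nut_turn between -0.05 and 0.05 rad/s and contact force between the fingers and nut above 2 N and value of joint drawer below 0.005 m and z of cup in the frame of drawer_floor between -0.004 and 0.005 m and x of cup in the frame of drawer_floor between -0.05 and 0.05 m and y of cup in the frame of drawer_floor between -0.05 and 0.05 m and angle between cup's own z axis and vertical below 0.12 rad); the arm keeps its last pose, push and grip.
It fails at once if the jar is shifted more than 25 mm or tipped (distance of jar from where it was at the start of the episode above 0.025 m or angle between jar's own z axis and vertical above 0.3 rad).
It fails at once if the salt pig is shifted more than 25 mm or tipped (distance of salt_pig from where it was at the start of the episode above 0.025 m or angle between salt_pig's own z axis and vertical above 0.3 rad).
It fails at once if the milk pot is shifted more than 25 mm or tipped (distance of milk_pot from where it was at the start of the episode above 0.025 m or angle between milk_pot's own z axis and vertical above 0.3 rad).
It also fails if it takes over 72 s, if anything falls off the work surface, if the arm or the gripper's body presses on something with over 40 N, if the wrist force passes 120 N, or if a joint passes its speed limit or range.

## Robot

A 6-joint arm with a two-finger parallel gripper is mounted at the origin on the work surface. World frame = base frame: x ahead of the robot, y to its left, z up, the work surface at z = 0. Lengths are in mm, angles in rad, forces in N, time in s.
With the tool pointing down it reaches from about 275 to 725 mm from the base axis. Payload 5.6 kg.
Tool frame: the origin (TCP) lies midway between the tips of the shut fingers; the grasp point (between the pads) lies manip.tcp_to_grasp behind it (manip.tcp_to_grasp is the distance from the TCP to the grasp point, in mm); z points along the fingers, y is the line along which they close (so a half turn about z gives the same grasp; the last joint's range is limited). The gripper opens to 85 mm and grips with 20 to 120 N. Pads are 22 mm wide; open, the fingers measure 114 mm over their backs; the gripper's body (76 mm by 85 mm) begins 54 mm behind the grasp point. The pads swing forward as they close: fully open they stand 13 mm farther back than shut.
Start: joints at [-0.894, 0.255, 0.108, 0, -1.424, -0.285], TCP at [210.037, -508.308, 192.283] pointing down, gripper open.
Joint ranges: [-2.95, 2.95], [-1.21, 1.97], [-1.09, 1.5], [-2.87, 1.71], [-2.94, -0.07], [-3.05, 3.05]. Speed limits (rad/s): [2.57, 2.57, 3.14, 3.14, 3.14, 3.14].

## Interface

Orientations are given as a 3x3 rotation matrix whose columns are the frame's x, y, z axes.
In Python, from workcell import manip, eyes gives the robot as it stands.
- The arm moves only by the tool drive_tool, never from a script. Its argument "deltas" is text: rows parted by semicolons, each of 6 numbers parted by spaces: the shift along the world's x, y, z in cm, then the turn, a rotation vector about the world's x, y, z in rad. A call has 1 to 10 rows; each row is the pose to reach, as a shift and turn from the pose commanded when the call began; what a row does not reach only later rows make up. A row lasts 1/8 s, in which the tool goes at most 62.5 mm and 10.7 degrees, less where a joint would pass 70% of its speed; a pose out of reach is approached as far as the arm can. A call with a gripper value outside its range is refused whole. "hand" is the finger opening in cm, from 0 to 8.54, set as the call begins (left out, the last holds). The fingers move at their own pace and stop on an object; "grip_force" is the grip in N (left out, the last holds). Time passes only in rows, so rows that repeat a pose let the fingers close. It gives the time, the measured TCP pose, the force, the opening and the grip force at its end, in the units of the state.
- manip.sense(): the state, without advancing time (a new reading comes with each control period).
- eyes.read_camera(name): name is "scene" or "top" or "wrist"; returns a dict with "frame" (400x640x3 uint8, blue, green, red), "K" (3x3 intrinsics, pixels), "xyz" and "attitude" of the camera in the world. Camera axes: x right, y down, z forward; pixel columns grow to the right and rows downward; lengths in mm; the calibration is good to about 2 mm. A picture is of the moment at which its call begins. There is no depth.
- manip.hand_in(): hands the job in; it is judged then, once.
The state is a dict: "t": time; "qpos": joint angles; "qd": joint speeds; "tau": joint torques, N m; "position": TCP position; "ee_rot": TCP orientation; "wrist_force": force on the tool from outside, world axes, zero at the start; "wrist_torque": the same for the moment, N m; "gripper_width": finger opening in mm; "gripper_force": force on a finger pad.
Only numpy, scipy, OpenCV 4.12 (cv2) and the standard library are available. Lean on these libraries where they do the work, as an engineer would, in place of code of your own. Each camera call takes 0.05 s, during which the arm holds its last target. There are 200 camera calls.

## Working session

There is one attempt and no reset: what is moved stays moved. The work goes in short steps, Python scripts to look and compute and a tool call to move; the robot and the scene stay as the last step left them, time stands still between calls to the robot, and variables do not carry over. Pictures are saved under pics/ and viewed, at most 10 in all, crops included, and the job is handed in when it is done.

Besides the shell and the picture viewer there is one more tool, called after ">>>" as name(argument=value, ...) on one line, values as JSON. drive_tool: Moves the arm, as the interface text tells. Its arguments: {"type":"object","properties":{"deltas":{"type":"string"},"hand":{"type":"number"},"grip_force":{"type":"number"}},"required":["deltas"]}

```bash
mkdir -p pics
cat > h.py <<'E'
import numpy as np, cv2
from workcell import manip, eyes
def cam(n,save=None):
    c=eyes.read_camera(n)
    if save: cv2.imwrite('pics/'+save,c['frame'])
    return c
def ray(c,u,v):
    d=np.array(c['attitude'])@np.linalg.inv(np.array(c['K']))@np.array([u,v,1.]); return np.array(c['xyz']),d
def hit(c,u,v,z):
    o,d=ray(c,u,v); return o+d*(z-o[2])/d[2]
def proj(c,p):
    q=np.array(c['K'])@np.array(c['attitude']).T@(np.array(p)-np.array(c['xyz'])); return q[:2]/q[2]
E
python3 - <<'E'
from h import *
a=cam('top','top0.png');b=cam('scene','scene0.png')
for c in(a,b): print(c['xyz'],np.round(c['attitude'],3).tolist(),c['K'])
s=manip.sense();print(manip.tcp_to_grasp,s)
E
```

```text
[ 429.83217083  -47.37816876 1440.97114567] [[-0.025, -0.997, 0.072], [-1.0, 0.026, 0.013], [-0.015, -0.071, -0.997]] [[509.47284386   0.         316.31869597]
 [  0.         509.47284386 197.63744316]
 [  0.           0.           1.        ]]
[ 926.1403812  -642.2926672  1031.72706355] [[0.827, 0.457, -0.328], [0.562, -0.655, 0.504], [0.016, -0.601, -0.799]] [[512.29398136   0.         319.48504993]
 [  0.         512.29398136 203.67094827]
 [  0.           0.           1.        ]]
18.700000000000003 {'t': 0.1, 'qpos': array([-8.94380037e-01,  2.55704414e-01,  1.07116665e-01, -4.11349248e-04,
       -1.42388823e+00, -2.84579482e-01]), 'qd': array([ 0.00091182, -0.00083973,  0.00289582,  0.00250755,  0.000387  ,
        0.00076726]), 'tau': array([-2.17757173e-03, -3.87603557e+01,  2.38474506e+01,  5.37787333e+00,
       -3.78740835e-03,  5.63254318e-06]), 'position': array([ 209.87632742, -507.82995212,  191.47234886]), 'ee_rot': array([[-9.24232261e-01, -3.81830053e-01, -7.34135424e-04],
       [-3.81830750e-01,  9.24230940e-01,  1.56455098e-03],
       [ 8.11180885e-05,  1.72632397e-03, -9.99998507e-01]]), 'wrist_force': array([ 0.5436217 , -0.1567397 ,  0.55703812]), 'wrist_torque': array([0.00702907, 0.00050514, 0.00794332]), 'gripper_force': 0.0, 'gripper_width': 85.47415857997952}
```

View pics/top0.png

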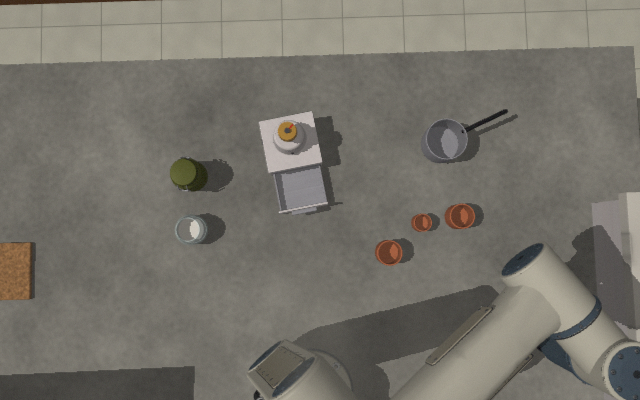

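View pics/scene0.png

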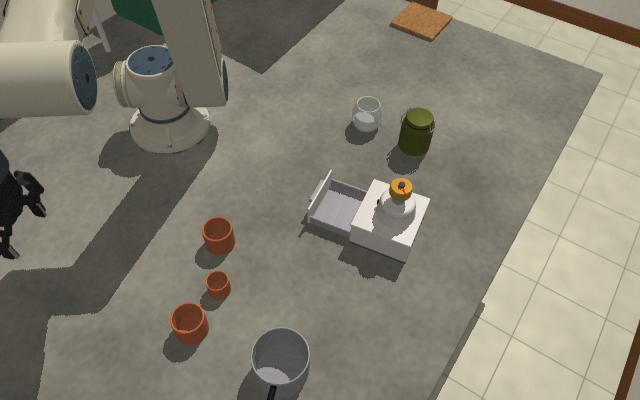

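Run:
```python
from h import *
for n in('top','scene'):
    c=eyes.read_camera(n);f=c['frame'];h=cv2.cvtColor(f,cv2.COLOR_BGR2HSV)
    m=cv2.inRange(h,(0,110,60),(14,255,255))
    for k in cv2.findContours(m,cv2.RETR_EXTERNAL,cv2.CHAIN_APPROX_NONE)[0]:
        if cv2.contourArea(k)<80: continue
        x,y,w,hh=cv2.boundingRect(k)
        e=cv2.fitEllipse(k); (u,v)=e[0]
        o,d=ray(c,u,v); p=hit(c,u,v,22); rng=np.linalg.norm(p-o)
        print(n,(x,y,w,hh),np.round(e[0]),np.round(e[1],1),'scale mm/px',round(rng/c['K'][0][0],2),'mm',np.round(np.array(e[1])*rng/c['K'][0][0]),np.round(p))
    if n=='top':
        cr=f[190:280,360:490]; cv2.imwrite('pics/cups.png',cv2.resize(cr,None,fx=6,fy=6,interpolation=cv2.INTER_CUBIC))
        cr=f[95:225,240:350]; cv2.imwrite('pics/mill.png',cv2.resize(cr,None,fx=4.5,fy=4.5,interpolation=cv2.INTER_CUBIC))
```

```text
top (6, 243, 26, 36) [ 21. 260.] [21.5 29.2] scale mm/px 3.25 mm [70. 95.] [378. 802.  22.]
top (375, 240, 28, 26) [389. 252.] [24.2 27. ] scale mm/px 2.81 mm [68. 76.] [ 375. -224.   22.]
top (411, 214, 21, 18) [421. 222.] [17.1 20.2] scale mm/px 2.84 mm [49. 57.] [ 456. -318.   22.]
top (445, 204, 30, 25) [460. 216.] [24.5 29.8] scale mm/px 2.88 mm [71. 86.] [ 470. -424.   22.]
scene (614, 322, 26, 78) [628. 371.] [10.2 97. ] scale mm/px 2.42 mm [ 25. 235.] [1254.    2.   22.]
scene (170, 302, 39, 43) [189. 323.] [35.9 43.2] scale mm/px 2.21 mm [79. 96.] [ 464. -419.   22.]
scene (206, 270, 25, 30) [218. 285.] [23.6 29.5] scale mm/px 2.27 mm [53. 67.] [ 454. -317.   22.]
scene (202, 216, 33, 39) [218. 235.] [31.1 39.3] scale mm/px 2.4 mm [75. 94.] [ 369. -218.   22.]
scene (504, 0, 136, 47) [587.  21.] [ 16.  176.1] scale mm/px 4.05 mm [ 65. 713.] [ 824. 1167.   22.]
scene (415, 0, 23, 11) [428.   4.] [ 8.8 21.5] scale mm/px 3.85 mm [34. 83.] [331. 941.  22.]
```

View pics/cups.png

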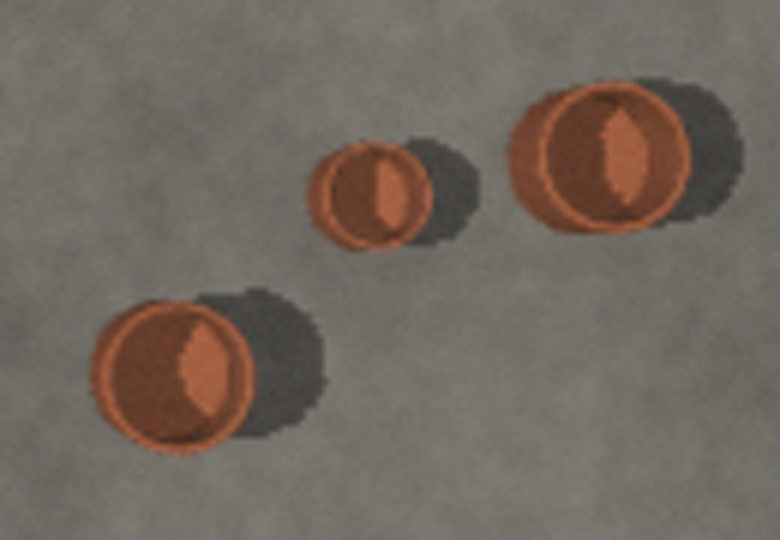

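View pics/mill.png

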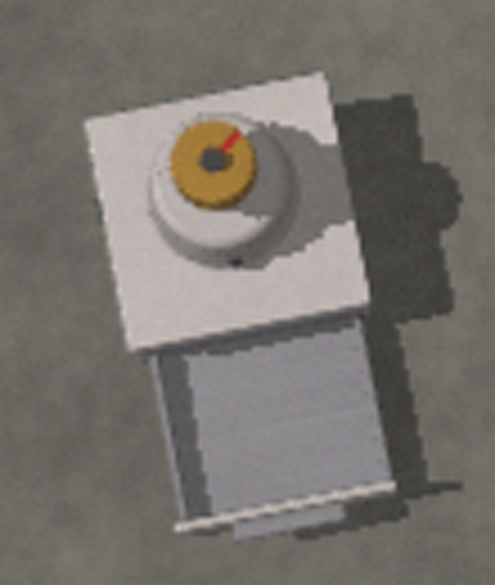

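The cup meant is the small one: top (422,222), scene (218,285). It measures about 49 mm across, while (389,252) and (460,216) are about 68 to 70 mm. The mill's box-top corners in the crop are (86,122), (323,73), (369,305), (132,350), the drawer is open towards the robot, and the red mark points up and to the right.

Run:
```python
from h import *
c=eyes.read_camera('top')
g=lambda x,y,z: hit(c,240+x/4.5-.4,95+y/4.5-.4,z)
P=np.array([g(86,122,78),g(323,73,78),g(369,305,78),g(132,350,78)])
print(np.round(P,1)); ctr=P.mean(0)
ex=((P[0]+P[1])-(P[2]+P[3]));print('len',np.linalg.norm(ex)/2,np.linalg.norm(P[0]-P[1]),np.linalg.norm(P[2]-P[3]))
yaw=np.arctan2(ex[1],ex[0]); ly=P[0]+P[3]-P[1]-P[2]; print('ctr',ctr,'yaw',yaw,np.arctan2(-ly[0],ly[1]))
X=ex[:2]/np.linalg.norm(ex[:2])
print('tower',ctr[:2]+10*X)
n=g(213,163,175);print('nut',n); m=g(236,134,175); print('mark dir',np.degrees(np.arctan2(*(m-g(213,160,175))[[1,0]])))
fl=g(176,527,64);fr=g(396,486,64);print('panel top',fl,fr,'x in mill',[(p[:2]-ctr[:2])@X for p in(fl,fr)])
# cup rim circle, crop center (378,195)/6
r=hit(c,360+379/6-.4,190+195/6-.4,45);print('cup rim',r)
s=eyes.read_camera('scene');print(hit(s,218,278,45))
for nm,u,v,z in(('jar',187,173,100),('salt',191,230,78),('pot',446,139,85),('b1',389,252,60),('b2',460,216,60)): print(nm,np.round(hit(c,u,v,z)))
```

```text
[[738.4 122.2  78. ]
 [764.3 -21.6  78. ]
 [622.5 -45.7  78. ]
 [599.2  97.   78. ]]
len 142.62858162439753 146.06398605266068 144.5072061992806
ctr [681.09164972  37.98555417  78.        ] yaw 0.17389423864843997 0.17005394965288365
tower [690.94083431  39.71574575]
nut [691.16415036  39.37988976 175.        ]
mark dir -42.562969230895625
panel top [493.09900357  73.90746798  64.        ] [514.36447125 -59.05055658  64.        ] x in mill [np.float64(-178.94224801587472), np.float64(-181.0017819275505)]
cup rim [ 455.479424   -317.37977219   45.        ]
[ 454.51858427 -311.61673526   45.        ]
jar [601. 313. 100.]
salt [449. 309.  78.]
pot [ 676. -381.   85.]
b1 [ 377. -221.   60.]
b2 [ 469. -415.   60.]
```

>>> drive_tool(deltas="4 3.2 0 0 0 0.03; 8 6.4 0 0 0 0.06; 12 9.6 -1 0 0 0.09; 16 12.8 -2 0 0 0.12; 20 16 -3 0 0 0.15; 23 18 -4 0 0 0.18; 24.5 19.2 -5 0 0 0.2; 24.5 19.2 -5 0 0 0.2", hand=6.8, grip_force=25)

```text
t: 1.3
position: [455.0, -315.5, 141.1]
ee_rot: [[-0.829, -0.559, -0.002], [-0.559, 0.829, 0.001], [0.001, 0.002, -1.0]]
wrist_force: [-0.6, -0.2, -0.4]
gripper_width: 67.6
gripper_force: 0.0
```

Run:
```python
from h import *
c=cam('wrist','w1.png');s=manip.sense();print(s['position'],s['gripper_width'],c['xyz'])
h=cv2.cvtColor(c['frame'],cv2.COLOR_BGR2HSV);m=cv2.inRange(h,(0,110,60),(14,255,255))
for k in cv2.findContours(m,cv2.RETR_EXTERNAL,cv2.CHAIN_APPROX_NONE)[0]:
    if cv2.contourArea(k)>300: print(cv2.boundingRect(k),[np.round(hit(c,*cv2.fitEllipse(k)[0],z)) for z in(22,45)])
print('expected centre px z45',proj(c,[455.5,-316.5,45]),'z0',proj(c,[455.5,-316.5,0]))
```

```text
[ 454.66390567 -316.30353709  141.89733666] 67.8792397736775 [ 398.42155566 -353.43033901  322.38268516]
(293, 154, 59, 64) [array([ 459., -315.,   22.]), array([ 454., -318.,   45.])]
(417, 130, 107, 90) [array([ 374., -211.,   22.]), array([ 376., -222.,   45.])]
(153, 89, 105, 91) [array([ 477., -427.,   22.]), array([ 471., -421.,   45.])]
expected centre px z45 [322.64474385 188.94180507] z0 [322.85377322 177.84434333]
```

View pics/w1.png

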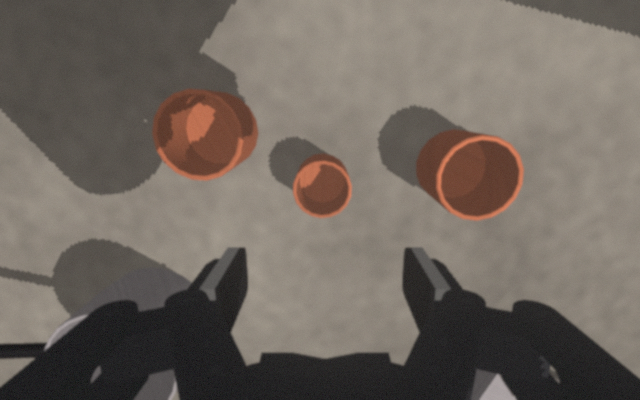

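The small cup's rim is centred at (323,188), within 1 px of where I expected it, and the fingers straddle it.

>>> drive_tool(deltas="0 0 -4 0 0 0; 0 0 -8 0 0 0; 0 0 -11 0 0 0; 0 0 -12.6 0 0 0; 0 0 -13.2 0 0 0; 0 0 -13.2 0 0 0")

```text
t: 2.1
position: [454.8, -317.0, 10.8]
ee_rot: [[-0.83, -0.557, 0.0], [-0.557, 0.83, -0.0], [-0.0, -0.001, -1.0]]
wrist_force: [0.3, 0.7, 0.1]
gripper_width: 67.7
gripper_force: 0.0
```

>>> drive_tool(deltas="0 0 0 0 0 0; 0 0 0 0 0 0; 0 0 0 0 0 0; 0 0 0 0 0 0; 0 0 0 0 0 0", hand=4, grip_force=25)

```text
t: 2.72
position: [455.1, -316.3, 10.3]
ee_rot: [[-0.83, -0.558, 0.0], [-0.558, 0.83, -0.0], [-0.0, -0.0, -1.0]]
wrist_force: [-1.1, -0.6, -0.2]
gripper_width: 39.9
gripper_force: 0.0
```

Run:
```python
from h import *
c=cam('wrist','w2.png');s=manip.sense();print(s['position'],s['gripper_width'],s['gripper_force'])
```

```text
[ 455.06693813 -316.27320594   10.28840005] 39.950128299832976 0.0
```

View pics/w2.png

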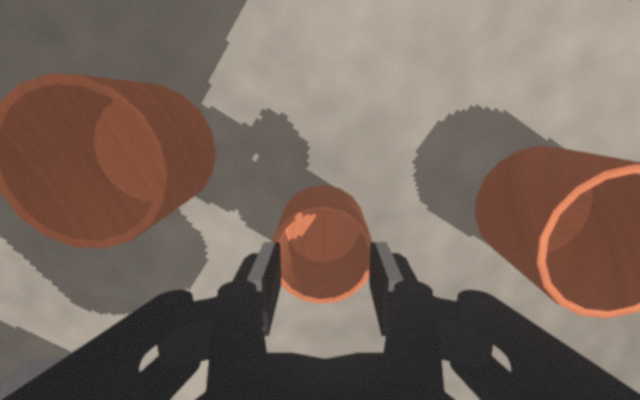

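Run:
```python
from h import *
c=eyes.read_camera('wrist')
print(c['xyz'],c['K'][0])
for z in (0,12,30,45): print(z,proj(c,[455,-316.3,z]))
# pixels in w2: rim left/right/front/back
for nm,u,v in(('L',277,255),('R',370,255),('F',322,302),('B',322,207)): print(nm,[np.round(hit(c,u,v,z)) for z in(30,38,45)])
s=manip.sense();R=s['ee_rot'];p=np.array([455,-316.3,10.3])
for w in(20,25):
  for sg in(-1,1): print(w,sg,[np.round(proj(c,p+R[:,1]*sg*w-R[:,2]*d)) for d in(0,18.7,35)])
t=eyes.read_camera('top')
a=hit(t,360+325/6,222,45);b=hit(t,360+432/6,222,45);print(np.linalg.norm(a-b))
```

```text
[ 398.07543188 -353.99168546  191.49899566] [340.5074543    0.         324.69696533]
0 [323.98416477 223.36542408]
12 [323.92730804 230.55657175]
30 [323.82785861 243.13477578]
45 [323.72847257 255.70496264]
L [array([ 474., -333.,   30.]), array([ 470., -334.,   38.]), array([ 467., -335.,   45.])]
R [array([ 447., -293.,   30.]), array([ 445., -296.,   38.]), array([ 443., -299.,   45.])]
F [array([ 484., -298.,   30.]), array([ 480., -301.,   38.]), array([ 476., -303.,   45.])]
B [array([ 440., -328.,   30.]), array([ 437., -329.,   38.]), array([ 436., -330.,   45.])]
20 -1 [array([289., 229.]), array([285., 242.]), array([281., 256.])]
20 1 [array([359., 230.]), array([363., 242.]), array([367., 256.])]
25 -1 [array([280., 229.]), array([275., 242.]), array([270., 256.])]
25 1 [array([368., 230.]), array([373., 242.]), array([377., 256.])]
48.52263432414623
```

Run:
```python
from h import *
c=eyes.read_camera('scene');f=c['frame'][225:350,140:300]
cv2.imwrite('pics/s2.png',cv2.resize(f,None,fx=4.5,fy=4.5,interpolation=cv2.INTER_CUBIC))
for z in (0,10,29,45): print(z,(proj(c,[455,-316.3,z])-[140,225])*4.5)
```

```text
0 [358.39846066 289.92420873]
10 [355.56075917 280.42768159]
29 [350.05758438 262.01099861]
45 [345.30628681 246.11051493]
```

View pics/s2.png

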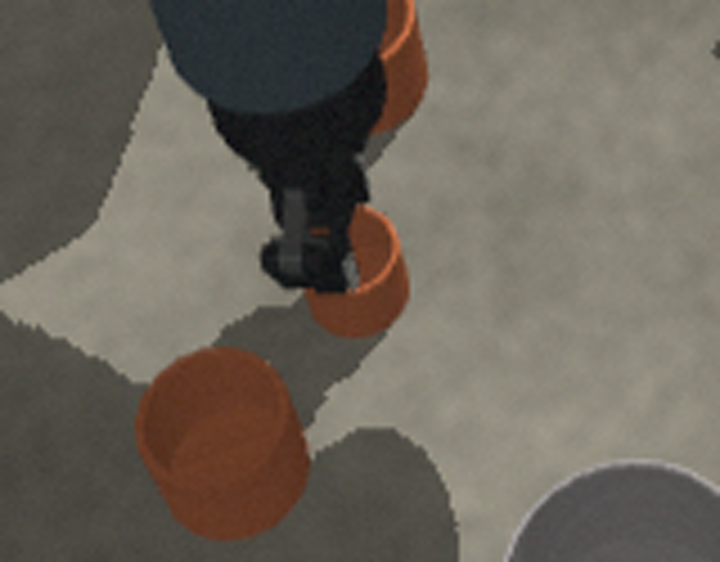

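Run:
```python
from h import *
c=eyes.read_camera('scene');w=eyes.read_camera('wrist')
R=manip.sense()['ee_rot'];p=np.array([455,-316.3,10.3])
print(np.round(R[:,:2],2).tolist())
S=lambda q:np.round((proj(c,q)-[140,225])*4.5)
for sg in(1,-1):
  for z in(15,35,45,55):
    for e in(-11,11):
      q=p+R[:,1]*20*sg+R[:,0]*e;q[2]=z
      print(sg,z,e,'scene crop',S(q),'wrist',np.round(proj(w,q)))
```

```text
[[-0.83, -0.56], [-0.56, 0.83], [0.0, 0.0]]
1 15 -11 scene crop [381. 240.] wrist [360. 251.]
1 15 11 scene crop [337. 239.] wrist [361. 214.]
1 35 -11 scene crop [376. 220.] wrist [363. 267.]
1 35 11 scene crop [331. 219.] wrist [365. 226.]
1 45 -11 scene crop [373. 210.] wrist [366. 277.]
1 45 11 scene crop [328. 209.] wrist [367. 234.]
1 55 -11 scene crop [370. 200.] wrist [368. 288.]
1 55 11 scene crop [325. 199.] wrist [370. 242.]
-1 15 -11 scene crop [372. 313.] wrist [288. 251.]
-1 15 11 scene crop [326. 312.] wrist [287. 214.]
-1 35 -11 scene crop [366. 294.] wrist [284. 267.]
-1 35 11 scene crop [320. 293.] wrist [283. 226.]
-1 45 -11 scene crop [363. 284.] wrist [282. 277.]
-1 45 11 scene crop [317. 283.] wrist [280. 234.]
-1 55 -11 scene crop [360. 274.] wrist [279. 288.]
-1 55 11 scene crop [314. 273.] wrist [277. 242.]
```

The scene crop shows the near fingertip ending at about (335,290), level with or above the cup's rim, and the wrist view agrees. So the pads closed above the rim. I'll reopen them and go lower in small steps, watching the force.

>>> drive_tool(deltas="0 0 0 0 0 0; 0 0 0 0 0 0; 0 0 0 0 0 0; 0 0 -0.4 0 0 0; 0 0 -0.7 0 0 0; 0 0 -1 0 0 0; 0 0 -1 0 0 0", hand=6.8)

```text
t: 3.9
position: [454.8, -316.2, -0.1]
ee_rot: [[-0.83, -0.558, -0.001], [-0.558, 0.83, 0.0], [0.0, 0.001, -1.0]]
wrist_force: [0.3, 0.6, 0.5]
gripper_width: 67.8
gripper_force: 0.0
```

>>> drive_tool(deltas="0 0 -0.4 0 0 0; 0 0 -0.8 0 0 0; 0 0 -1.2 0 0 0; 0 0 -1.2 0 0 0")

```text
t: 4.4
position: [454.7, -316.2, -12.2]
ee_rot: [[-0.83, -0.558, -0.001], [-0.558, 0.83, 0.0], [0.0, 0.001, -1.0]]
wrist_force: [0.7, -0.2, 0.4]
gripper_width: 67.9
gripper_force: 0.0
```

Run:
```python
from h import *
w=cam('wrist');s=manip.sense();print(s['position'],s['wrist_force'],w['xyz'])
c=eyes.read_camera('scene');f=c['frame'][225:350,140:300]
a=cv2.resize(f,None,fx=2.5,fy=2.5,interpolation=cv2.INTER_CUBIC)
b=cv2.resize(w['frame'][100:400,120:520],(400,300))
o=np.zeros((312,800,3),np.uint8);o[:a.shape[0],:400]=a;o[:300,400:]=b
cv2.imwrite('pics/m3.png',o)
```

```text
[ 454.90935425 -316.26277006  -11.91427625] [ 0.49798877 -0.39273865  0.15719589] [ 397.8682405  -353.93506897  169.06098539]
```

View pics/m3.png

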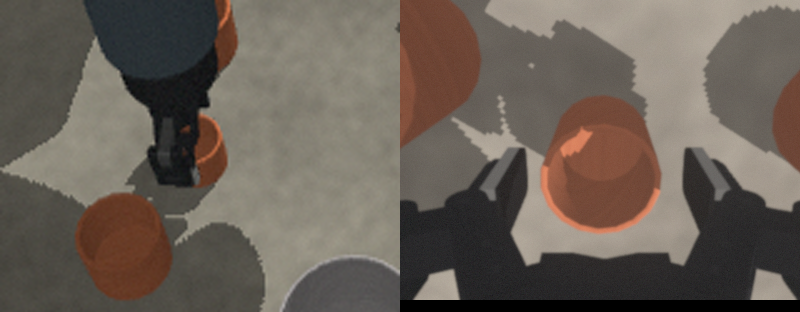

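There's no contact with the TCP at -12. In both views the pads now reach partway down the cup's side and straddle it evenly, so I'll go 8 mm lower and grip.

>>> drive_tool(deltas="0 0 -0.4 0 0 0; 0 0 -0.8 0 0 0; 0 0 -0.8 0 0 0")

```text
t: 4.88
position: [454.6, -316.1, -20.2]
ee_rot: [[-0.83, -0.558, -0.001], [-0.558, 0.83, 0.0], [0.001, 0.001, -1.0]]
wrist_force: [-1.0, 0.2, 0.8]
gripper_width: 68.1
gripper_force: 0.0
```

>>> drive_tool(deltas="0 0 0 0 0 0; 0 0 0 0 0 0; 0 0 0 0 0 0; 0 0 0 0 0 0; 0 0 0 0 0 0", hand=3.5, grip_force=25)

```text
t: 5.5
position: [455.3, -316.4, -19.4]
ee_rot: [[-0.83, -0.558, 0.001], [-0.558, 0.83, -0.0], [-0.0, -0.001, -1.0]]
wrist_force: [-0.7, 0.0, 3.0]
gripper_width: 49.9
gripper_force: 26.3
```

>>> drive_tool(deltas="0 0 3 0 0 0; 0 0 7 0 0 0; 0 0 11 0 0 -0.04; 1.5 5 11 0 0 -0.1; 3 10 11 0 0 -0.16; 4.7 15 11 0 0 -0.22; 6.2 20 11 0 0 -0.28; 7.8 25 11 0 0 -0.34; 9.4 30 11 0 0 -0.4; 10.4 33.3 11 0 0 -0.42")

```text
t: 6.75
position: [558.9, 19.0, 89.5]
ee_rot: [[-0.985, -0.171, -0.001], [-0.171, 0.985, 0.0], [0.001, 0.0, -1.0]]
wrist_force: [1.0, -0.6, 0.1]
gripper_width: 49.8
gripper_force: 26.4
```

>>> drive_tool(deltas="0 0 0 0 0 0; 0 0 0 0 0 0")

```text
t: 7.0
position: [558.4, 16.4, 89.7]
ee_rot: [[-0.985, -0.171, -0.001], [-0.171, 0.985, -0.0], [0.001, 0.0, -1.0]]
wrist_force: [-0.7, 0.9, -0.0]
gripper_width: 50.0
gripper_force: 26.4
```

Run:
```python
from h import *
s=manip.sense();p=s['position'];print(p,s['gripper_width'],s['gripper_force'],s['ee_rot'][:,1])
ims=[]
for n in('scene','wrist','top'):
    c=cam(n,n+'4.png')
    h=cv2.cvtColor(c['frame'],cv2.COLOR_BGR2HSV);m=cv2.inRange(h,(0,110,60),(14,255,255))
    for k in cv2.findContours(m,cv2.RETR_EXTERNAL,cv2.CHAIN_APPROX_NONE)[0]:
        if cv2.contourArea(k)>60 and n!='top': e=cv2.boundingRect(k);print(n,e)
    b=p+[0,0,19.7];print(n,'pred bottom',proj(c,b),'rim',proj(c,b+[0,0,45]))
    ims.append(c)
w=ims[1]['frame'];sc=ims[0]['frame'][130:280,260:460]
o=np.zeros((300,800,3),np.uint8);o[:,:400]=cv2.resize(sc,(400,300));o[:250,400:]=cv2.resize(w,(400,250));cv2.imwrite('pics/m4.png',o)
```

```text
[558.41984876  16.37870296  89.69787956] 49.95800599628729 26.432284768670797 [-1.71174495e-01  9.85240728e-01  5.18847962e-06]
scene (614, 322, 26, 78)
scene (170, 302, 39, 43)
scene (202, 217, 33, 38)
scene (332, 165, 22, 28)
scene (504, 0, 136, 47)
scene (408, 0, 30, 11)
scene pred bottom [341.67937922 184.22090828] rim [342.69030821 171.5989576 ]
wrist (261, 201, 129, 143)
wrist pred bottom [324.71343363 243.29929139] rim [324.69746182 289.21961028]
top pred bottom [298.55587156 185.54546524] rim [297.66916788 183.86373835]
```

View pics/m4.png

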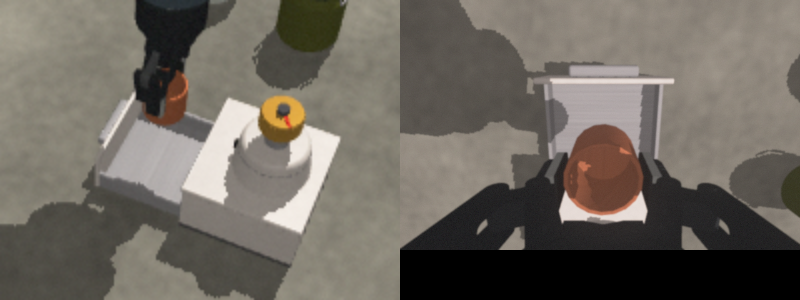

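The cup hangs level over the drawer and is centred sideways: the drawer's sides are at columns 545 and 660, the cup at 603. Lowering it now.

>>> drive_tool(deltas="0 0 -3 0 0 0; 0 0 -6 0 0 0; 0 0 -8 0 0 0; 0 0 -9 0 0 0; 0 0 -9.5 0 0 0; 0 0 -9.8 0 0 0; 0 0 -9.8 0 0 0")

```text
t: 8.02
position: [559.4, 16.7, -7.3]
ee_rot: [[-0.985, -0.171, 0.001], [-0.171, 0.985, 0.0], [-0.001, 0.0, -1.0]]
wrist_force: [0.4, -0.2, -1.1]
gripper_width: 50.1
gripper_force: 26.4
```

>>> drive_tool(deltas="0 0 -0.1 0 0 0; 0 0 -0.1 0 0 0")

```text
t: 8.28
position: [559.4, 16.8, -8.4]
ee_rot: [[-0.985, -0.171, 0.001], [-0.171, 0.985, 0.0], [-0.001, 0.0, -1.0]]
wrist_force: [0.2, 0.6, 0.8]
gripper_width: 50.1
gripper_force: 26.5
```

>>> drive_tool(deltas="0 0 -0.05 0 0 0; 0 0 -0.05 0 0 0; 0 0 -0.05 0 0 0")

```text
t: 8.65
position: [559.6, 16.9, -8.4]
ee_rot: [[-0.985, -0.171, 0.001], [-0.171, 0.985, 0.0], [-0.001, -0.0, -1.0]]
wrist_force: [-0.8, 1.8, 4.8]
gripper_width: 49.8
gripper_force: 26.9
```

Contact at 4.8 N upward, so the cup is on the floor. Releasing and rising.

>>> drive_tool(deltas="0 0 0.05 0 0 0; 0 0 0.05 0 0 0; 0 0 0.05 0 0 0; 0 0 0.05 0 0 0; 0 0 1.5 0 0 0; 0 0 4 0 0 0; 0 0 7 0 0 0; 0 0 11 0 0 0; 0 0 14 0 0 0; 0 0 14 0 0 0", hand=6.8)

```text
t: 9.9
position: [561.1, 16.9, 134.9]
ee_rot: [[-0.985, -0.171, 0.007], [-0.171, 0.985, 0.001], [-0.007, -0.0, -1.0]]
wrist_force: [0.5, -0.3, -0.3]
gripper_width: 67.8
gripper_force: 0.0
```

Run:
```python
from h import *
s=manip.sense();print(s['position'],s['gripper_width'])
for n in('scene','wrist','top'):
    c=cam(n,n+'5.png')
    h=cv2.cvtColor(c['frame'],cv2.COLOR_BGR2HSV);m=cv2.inRange(h,(0,110,60),(14,255,255))
    for k in cv2.findContours(m,cv2.RETR_EXTERNAL,cv2.CHAIN_APPROX_NONE)[0]:
        if cv2.contourArea(k)>60: print(n,cv2.boundingRect(k))
    b=np.array([559.3,16.8,11]);t=np.linspace(0,6.28,40)
    pts=np.array([proj(c,b+[25*np.cos(x),25*np.sin(x),z]) for z in(0,45) for x in t]);print(n,'pred bbox',pts.min(0),np.ptp(pts,0))
```

```text
[561.08853207  16.89518453 134.88536572] 67.78195522898436
scene (614, 322, 26, 78)
scene (170, 302, 39, 43)
scene (202, 217, 33, 38)
scene (331, 191, 21, 26)
scene (504, 0, 136, 48)
scene (412, 0, 26, 10)
scene pred bbox [329.96555795 190.17638818] [21.35460024 27.43718885]
wrist (294, 158, 62, 66)
wrist pred bbox [292.224237   153.91313312] [63.84673169 70.15651596]
top (0, 275, 13, 25)
top (8, 266, 16, 33)
top (0, 243, 31, 22)
top (375, 240, 27, 26)
top (445, 204, 30, 25)
top (0, 0, 120, 5)
top pred bbox [290.24364436 177.98053742] [18.76490241 19.40019524]
```

>>> drive_tool(deltas="-4 -0.7 0 0 0 0; -8 -1.4 0 0 0 0; -10.1 -1.7 0 0 0 0; -10.1 -1.7 -4 0 0 0; -10.1 -1.7 -8 0 0 0; -10.1 -1.7 -11 0 0 0; -10.1 -1.7 -12.5 0 0 0; -10.1 -1.7 -12.5 0 0 0", hand=0)

```text
t: 11.05
position: [456.3, -0.9, 4.2]
ee_rot: [[-0.985, -0.171, -0.004], [-0.171, 0.985, -0.001], [0.004, -0.001, -1.0]]
wrist_force: [-0.2, 0.3, -0.1]
gripper_width: 0.3
gripper_force: 0.0
```

>>> drive_tool(deltas="1 0.17 0 0 0 0; 1.6 0.28 0 0 0 0; 2.1 0.36 0 0 0 0; 2.6 0.44 0 0 0 0; 3.1 0.53 0 0 0 0; 3.7 0.64 0 0 0 0; 4.4 0.76 0 0 0 0; 5.2 0.9 0 0 0 0; 6 1.04 0 0 0 0; 6.6 1.14 0 0 0 0")

```text
t: 12.3
position: [524.6, 11.2, 5.7]
ee_rot: [[-0.985, -0.171, 0.0], [-0.171, 0.985, -0.0], [-0.0, -0.0, -1.0]]
wrist_force: [-0.8, -0.3, 0.3]
gripper_width: 0.2
gripper_force: 0.7
```

>>> drive_tool(deltas="0.7 0.12 0 0 0 0; 1.5 0.26 0 0 0 0; 2.3 0.4 0 0 0 0; 3.1 0.54 0 0 0 0; 3.8 0.66 0 0 0 0; 4.4 0.77 0 0 0 0; 4.9 0.85 0 0 0 0; 5.2 0.9 0 0 0 0; 5.4 0.94 0 0 0 0; 5.4 0.94 0 0 0 0")

```text
t: 13.55
position: [578.3, 20.7, 5.8]
ee_rot: [[-0.985, -0.171, 0.001], [-0.171, 0.985, 0.0], [-0.001, 0.0, -1.0]]
wrist_force: [-0.2, -1.0, -0.1]
gripper_width: 0.0
gripper_force: 0.2
```

Run:
```python
from h import *
s=manip.sense();print(s['position'],s['wrist_force'])
X=np.array([.985,.171]);print('tcp x in mill',(s['position'][:2]-[681.1,38])@X)
for n in('scene','top'):
    c=cam(n,n+'6.png')
    print(n,'panel top L/R if shut',[np.round(proj(c,[681.1-74*.985-sy*.171,38-74*.171+sy*.985,64])) for sy in(67,-67)])
f=cv2.imread('pics/scene6.png')[140:290,260:460]
cv2.imwrite('pics/m6.png',cv2.resize(f,(800,600),interpolation=cv2.INTER_CUBIC))
```

```text
[578.32669225  20.67836778   5.8405536 ] [-0.21686442 -0.99826712 -0.0548502 ]
tcp x in mill -104.19370724709366
scene panel top L/R if shut [array([371., 183.]), array([350., 224.])]
top panel top L/R if shut [array([272., 174.]), array([320., 164.])]
```

>>> drive_tool(deltas="0.3 0.05 0 0 0 0; 0.5 0.09 0 0 0 0; 0.7 0.12 0 0 0 0; 0.7 0.12 0 0 0 0")

```text
t: 14.15
position: [585.5, 21.8, 5.8]
ee_rot: [[-0.985, -0.171, 0.001], [-0.171, 0.985, 0.0], [-0.001, -0.0, -1.0]]
wrist_force: [-0.2, -0.2, -0.1]
gripper_width: 0.1
gripper_force: 0.0
```

>>> drive_tool(deltas="0.2 0.03 0 0 0 0; 0.3 0.05 0 0 0 0; 0.3 0.05 0 0 0 0")

```text
t: 14.52
position: [587.6, 22.1, 5.6]
ee_rot: [[-0.985, -0.171, -0.001], [-0.171, 0.985, -0.0], [0.001, -0.0, -1.0]]
wrist_force: [-2.9, 0.6, 1.2]
gripper_width: -0.1
gripper_force: 1.2
```

>>> drive_tool(deltas="0.1 0.02 0 0 0 0; 0.2 0.03 0 0 0 0; 0.2 0.03 0 0 0 0")

```text
t: 14.9
position: [587.6, 22.0, 5.5]
ee_rot: [[-0.985, -0.171, -0.005], [-0.171, 0.985, -0.001], [0.005, -0.0, -1.0]]
wrist_force: [-8.6, -0.3, 5.9]
gripper_width: -0.4
gripper_force: 4.3
```

Run:
```python
from h import *
s=manip.sense();print(s['position'],s['wrist_force'])
c=cam('scene');f=c['frame'][140:290,260:460]
cv2.imwrite('pics/m7.png',cv2.resize(f,(800,600),interpolation=cv2.INTER_CUBIC))
print((proj(c,[681.1-74*.985-67*.171,38-74*.171+67*.985,64])-[260,140])*4,(proj(c,[681.1-74*.985+67*.171,38-74*.171-67*.985,64])-[260,140])*4)
```

```text
[587.59156714  21.99135192   5.49817524] [-8.63206314 -0.31158375  5.86856975]
[442.10757818 173.66728127] [358.74914116 337.39289166]
```

View pics/m7.png

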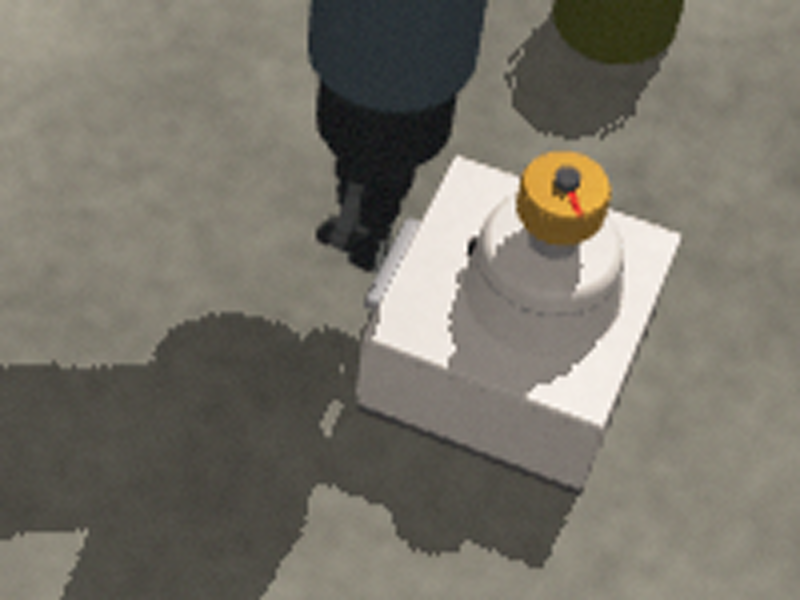

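Run:
```python
from h import *
s=manip.sense();R=s['ee_rot'];print(s['qpos'],np.arctan2(R[1,1],R[0,1]))
c=cam('scene')
for z in(5,20,30,40,50): print(z,(proj(c,[587.6,22,z])-[260,140])*4)
m=lambda f:cv2.inRange(cv2.cvtColor(f,cv2.COLOR_BGR2HSV),(15,130,80),(28,255,255))
for n in('top','scene'):
    c=cam(n);k=max(cv2.findContours(m(c['frame']),cv2.RETR_EXTERNAL,cv2.CHAIN_APPROX_NONE)[0],key=cv2.contourArea)
    print(n,cv2.boundingRect(k),cv2.fitEllipse(k))
```

```text
[ 3.02671027e-01  4.52810588e-01 -9.79869966e-02 -7.02464635e-04
 -1.02465603e+00 -1.70164650e+00] 1.7422509613639592
5 [362.80190399 298.81070398]
20 [364.38639872 284.49672286]
30 [365.4596565  274.80114519]
40 [366.54676245 264.98046622]
50 [367.64798632 255.03224898]
top (0, 267, 30, 27) ((13.75207805633545, 281.9263610839844), (22.78360939025879, 27.3599796295166), 106.63325500488281)
scene (407, 0, 45, 40) ((426.66632080078125, 19.823457717895508), (32.70800018310547, 43.68745422363281), 118.78177642822266)
```

The drawer is shut: the pull strip sits against the box front and the push met a hard stop at 8.6 N. The nut is at about (691, 39.5). I'll back off, rise and wind the wrist counter-clockwise so there's room to turn clockwise.

>>> drive_tool(deltas="-1.5 -0.26 0 0 0 0; -3 -0.5 0 0 0 0; -3 -0.5 6 0 0 0; -3 -0.5 12 0 0 0.15; -3 -0.5 18 0 0 0.33; -2 -0.5 21 0 0 0.5; 0 0 21 0 0 0.68; 3 0.5 21 0 0 0.85; 6 1 21 0 0 1.03; 9 1.5 21 0 0 1.2", hand=6.8)

```text
t: 16.35
position: [681.7, 37.7, 216.0]
ee_rot: [[-0.192, -0.981, 0.002], [-0.981, 0.192, 0.0], [-0.001, -0.002, -1.0]]
wrist_force: [0.6, 0.2, 0.6]
gripper_width: 67.9
gripper_force: 0.0
```

>>> drive_tool(deltas="0.5 0.1 0 0 0 0.17; 1.1 0.2 0 0 0 0.34; 1.1 0.2 0 0 0 0.51; 1.1 0.2 0 0 0 0.68; 1.1 0.2 0 0 0 0.85; 1.1 0.2 0 0 0 1.02; 1.1 0.2 0 0 0 1.2; 1.1 0.2 0 0 0 1.3; 1.1 0.2 0 0 0 1.3; 1.1 0.2 0 0 0 1.3")

```text
t: 17.6
position: [691.3, 39.5, 215.8]
ee_rot: [[0.891, -0.455, 0.001], [-0.455, -0.891, 0.0], [0.0, -0.0, -1.0]]
wrist_force: [1.0, 0.4, -0.2]
gripper_width: 67.6
gripper_force: 0.0
```

```bash
cat >> h.py <<'E'
def nutlook():
    s=manip.sense();R=s['ee_rot'];print(s['t'],s['position'],'q6',s['qpos'][5],'yaw',np.arctan2(R[1,1],R[0,1]),'w',s['gripper_width'],s['gripper_force'],'T',s['wrist_torque'],'F',s['wrist_force'])
    for n in('wrist','scene','top'):
        c=cam(n);h=cv2.cvtColor(c['frame'],cv2.COLOR_BGR2HSV)
        yel=cv2.inRange(h,(12,120,60),(30,255,255))
        red=cv2.inRange(h,(0,150,90),(7,255,255))|cv2.inRange(h,(174,150,90),(180,255,255))
        q=proj(c,[691,39.5,175]);b=np.zeros_like(red);cv2.circle(b,(int(q[0]),int(q[1])),90 if n=='wrist' else 16,255,-1)
        for nm,m in(('yel',yel&b),('red',red&b)):
            v,u=np.nonzero(m)
            if len(u)>3: print(n,nm,len(u),'ctr px',u.mean().round(1),v.mean().round(1),'bbox',u.min(),v.min(),u.max(),v.max(),'bbox-mid hit175',np.round(hit(c,(u.min()+u.max())/2,(v.min()+v.max())/2,175),1),'ctr hit',np.round(hit(c,u.mean(),v.mean(),175),1))
E
python3 - <<'E'
from h import *
nutlook()
E
```

```text
17.6 [691.32623244  39.50292035 215.77394012] q6 0.8169634986595804 yaw -2.042619444870216 w 67.64885775713596 0.0 T [-0.00282526 -0.01448037  0.01580622] F [ 0.95143319  0.40156573 -0.17321978]
wrist yel 2993 ctr px 323.2 203.4 bbox 290 169 357 236 bbox-mid hit175 [695.2  38.6 175. ] ctr hit [694.7  39.  175. ]
wrist red 116 ctr px 329.6 186.7 bbox 325 176 334 197 bbox-mid hit175 [703.3  29.9 175. ] ctr hit [703.2  29.9 175. ]
scene yel 387 ctr px 400.2 189.2 bbox 389 178 412 200 bbox-mid hit175 [695.3  30.8 175. ] ctr hit [695.   29.9 175. ]
scene red 7 ctr px 403.1 189.9 bbox 402 188 404 192 bbox-mid hit175 [701.   31.5 175. ] ctr hit [701.1  32.  175. ]
top yel 149 ctr px 286.1 134.6 bbox 278 128 295 140 bbox-mid hit175 [683.1  40.6 175. ] ctr hit [681.5  41.6 175. ]
```

>>> drive_tool(deltas="0 0 -3 0 0 0; 0 0 -6 0 0 0; 0 0 -8 0 0 0; 0 0 -9.2 0 0 0; 0 0 -9.8 0 0 0; 0 0 -9.8 0 0 0")

```text
t: 18.5
position: [691.2, 39.5, 118.1]
ee_rot: [[0.892, -0.453, 0.0], [-0.453, -0.892, -0.0], [0.0, -0.0, -1.0]]
wrist_force: [-0.1, -1.1, -0.5]
gripper_width: 68.1
gripper_force: 0.0
```

>>> drive_tool(deltas="0 0 0 0 0 0; 0 0 0 0 0 0; 0 0 0 0 0 0; 0 0 0 0 0 0; 0 0 0 0 0 0", hand=3.5, grip_force=30)

```text
t: 19.12
position: [692.0, 40.1, 119.2]
ee_rot: [[0.892, -0.452, 0.003], [-0.452, -0.892, 0.001], [0.002, -0.002, -1.0]]
wrist_force: [0.7, 3.6, 5.6]
gripper_width: 45.8
gripper_force: 31.4
```

Run:
```python
from h import *
nutlook()
```

```text
19.125 [692.00174252  40.13247311 119.1522814 ] q6 0.8189445740113211 yaw -2.040091964939709 w 45.80843110651678 31.381022930145264 T [ 1.17176851 -0.12517145  0.01554135] F [0.69922172 3.59349128 5.55011119]
wrist yel 8370 ctr px 325.4 266.5 bbox 269 205 381 322 bbox-mid hit175 [697.1  37.3 175. ] ctr hit [695.9  37.7 175. ]
wrist red 346 ctr px 334.9 243.3 bbox 326 226 344 261 bbox-mid hit175 [703.1  29.8 175. ] ctr hit [703.2  29.8 175. ]
scene yel 275 ctr px 402.8 190.3 bbox 392 178 412 200 bbox-mid hit175 [698.   32.7 175. ] ctr hit [701.1  30.4 175. ]
scene red 9 ctr px 403.1 190.1 bbox 402 188 404 193 bbox-mid hit175 [701.7  30.3 175. ] ctr hit [701.4  31.4 175. ]
top yel 38 ctr px 286.2 138.4 bbox 280 137 292 140 bbox-mid hit175 [671.7  42.1 175. ] ctr hit [672.   41.5 175. ]
```

>>> drive_tool(deltas="0.05 0.08 0.1 0 0 0; 0.05 0.08 0.1 0 0 -0.12; 0.05 0.08 0.08 0 0 -0.24; 0.05 0.08 0.07 0 0 -0.36; 0.05 0.08 0.05 0 0 -0.48; 0.05 0.08 0.05 0 0 -0.6; 0.05 0.08 0.03 0 0 -0.7; 0.05 0.08 0.03 0 0 -0.7")

```text
t: 20.27
position: [692.6, 40.8, 118.6]
ee_rot: [[0.391, -0.92, 0.002], [-0.92, -0.391, 0.001], [0.0, -0.003, -1.0]]
wrist_force: [4.0, 3.5, 3.5]
gripper_width: 45.9
gripper_force: 31.3
```

Run:
```python
from h import *
nutlook()
```

```text
20.275 [692.59709991  40.81485254 118.57242718] q6 0.11881537103677095 yaw -2.7395084211157004 w 45.884339558129824 31.304682791233063 T [ 1.23128435 -1.28294863 -0.044008  ] F [4.04536158 3.54064359 3.5012697 ]
wrist yel 8750 ctr px 324.1 265.3 bbox 268 205 381 323 bbox-mid hit175 [694.7  35.1 175. ] ctr hit [694.6  35.7 175. ]
wrist red 339 ctr px 335.0 243.4 bbox 326 226 344 261 bbox-mid hit175 [694.4  25.3 175. ] ctr hit [694.4  25.3 175. ]
scene yel 375 ctr px 400.3 189.4 bbox 389 178 411 200 bbox-mid hit175 [694.4  30.2 175. ] ctr hit [695.5  29.5 175. ]
scene red 10 ctr px 398.7 190.0 bbox 397 188 400 192 bbox-mid hit175 [693.1  25.9 175. ] ctr hit [693.5  26.2 175. ]
top yel 5 ctr px 281.2 137.8 bbox 280 137 282 139 bbox-mid hit175 [673.3  54.7 175. ] ctr hit [673.8  54.2 175. ]
```

>>> drive_tool(deltas="0.05 0.04 0 0 0 -0.1; 0.06 0.05 -0.02 0 0 -0.2; 0.06 0.05 -0.03 0 0 -0.3; 0.06 0.05 -0.04 0 0 -0.4; 0.06 0.05 -0.05 0 0 -0.5; 0.06 0.05 -0.05 0 0 -0.5")

```text
t: 21.18
position: [693.3, 41.0, 118.1]
ee_rot: [[-0.098, -0.995, 0.003], [-0.995, 0.098, 0.0], [-0.001, -0.003, -1.0]]
wrist_force: [3.9, 2.7, 3.1]
gripper_width: 45.7
gripper_force: 31.3
```

```bash
cat >> h.py <<'E'
def q():
    s=manip.sense();R=s['ee_rot'];print(s['t'],np.round(s['position'],1),'q6',s['qpos'][5].round(4),'yaw',np.arctan2(R[1,1],R[0,1]).round(4),'w',s['gripper_width'].round(1),'T',s['wrist_torque'].round(3),'F',s['wrist_force'].round(1))
    c=cam('wrist');h=cv2.cvtColor(c['frame'],cv2.COLOR_BGR2HSV)
    red=cv2.inRange(h,(0,150,90),(7,255,255));red[:200]=0;red[330:]=0;red[:,:265]=0;red[:,385:]=0
    v,u=np.nonzero(red)
    if len(u): print('red',len(u),u.mean().round(1),v.mean().round(1))
E
python3 -c "from h import *;q()"
```

```text
Traceback (most recent call last):
  File "h.py", line 24, in q
    s=manip.sense();R=s['ee_rot'];print(s['t'],np.round(s['position'],1),'q6',s['qpos'][5].round(4),'yaw',np.arctan2(R[1,1],R[0,1]).round(4),'w',s['gripper_width'].round(1),'T',s['wrist_torque'].round(3),'F',s['wrist_force'].round(1))
                                                                                                                                                 ^^^^^^^^^^^^^^^^^^^^^^^^
AttributeError: 'float' object has no attribute 'round'
```

```bash
sed -i "s/s\['gripper_width'\].round(1)/round(s['gripper_width'],1)/" h.py
python3 -c "from h import *;q()"
```

```text
21.175 [693.3  41.  118.1] q6 -0.3812 yaw 3.0439 w 45.7 T [ 0.948 -1.545 -0.032] F [3.9 2.7 3.1]
red 334 334.9 243.8
```

>>> drive_tool(deltas="0 0 0 0 0 -0.1; 0 0 -0.02 0 0 -0.2; 0 0 -0.03 0 0 -0.3; 0 0 -0.03 0 0 -0.3")

```text
t: 21.72
position: [693.8, 40.9, 117.9]
ee_rot: [[-0.387, -0.922, 0.004], [-0.922, 0.387, 0.0], [-0.002, -0.003, -1.0]]
wrist_force: [6.2, 2.0, 2.3]
gripper_width: 45.9
gripper_force: 31.2
```

```bash
python3 -c "from h import *;q()"
```

```text
21.725 [693.8  40.9 117.9] q6 -0.6812 yaw 2.7439 w 45.9 T [ 0.815 -2.032 -0.009] F [6.2 2.  2.3]
red 332 334.8 243.6
```

>>> drive_tool(deltas="0.1 0 0 0 0 -0.1; 0.1 0 -0.02 0 0 -0.2; 0.1 0 -0.03 0 0 -0.3; 0.1 0 -0.03 0 0 -0.3")

```text
t: 22.28
position: [694.1, 40.6, 117.5]
ee_rot: [[-0.642, -0.767, 0.002], [-0.767, 0.642, -0.0], [-0.001, -0.002, -1.0]]
wrist_force: [5.0, 1.4, 3.9]
gripper_width: 46.0
gripper_force: 31.3
```

```bash
python3 -c "from h import *;q()"
```

```text
22.275 [694.1  40.6 117.5] q6 -0.9795 yaw 2.445 w 46.0 T [ 0.636 -1.752  0.007] F [5.  1.4 3.9]
red 340 335.0 243.7
```

>>> drive_tool(deltas="0 0 0 0 0 -0.1; 0 0 -0.02 0 0 -0.2; 0 0 -0.02 0 0 -0.25; 0 0 -0.02 0 0 -0.25")

```text
t: 22.82
position: [694.4, 40.4, 117.3]
ee_rot: [[-0.811, -0.585, 0.003], [-0.585, 0.811, -0.0], [-0.002, -0.002, -1.0]]
wrist_force: [6.1, 1.3, 2.7]
gripper_width: 45.6
gripper_force: 31.3
```

```bash
python3 -c "from h import *;q()"
```

```text
22.825 [694.4  40.4 117.3] q6 -1.2288 yaw 2.1957 w 45.6 T [ 0.405 -2.029 -0.081] F [6.1 1.3 2.7]
red 339 334.9 243.9
```

>>> drive_tool(deltas="0 0 0 0 0 -0.1; 0 0 -0.02 0 0 -0.2; 0 0 -0.02 0 0 -0.2")

```text
t: 23.25
position: [694.5, 40.1, 117.2]
ee_rot: [[-0.911, -0.413, 0.003], [-0.413, 0.911, -0.001], [-0.002, -0.002, -1.0]]
wrist_force: [6.9, 0.3, 2.0]
gripper_width: 45.8
gripper_force: 31.2
```

```bash
python3 -c "from h import *;q()"
```

```text
23.25 [694.5  40.1 117.2] q6 -1.4283 yaw 1.9962 w 45.8 T [ 0.06  -2.29   0.513] F [6.9 0.3 2. ]
red 335 334.2 243.9
```

>>> drive_tool(deltas="0 0 0 0 0 -0.08; 0 0 0 0 0 -0.15; 0 0 0 0 0 -0.15")

```text
t: 23.68
position: [693.9, 39.6, 117.0]
ee_rot: [[-0.963, -0.271, 0.002], [-0.271, 0.963, -0.002], [-0.001, -0.002, -1.0]]
wrist_force: [5.3, -0.2, 3.3]
gripper_width: 45.8
gripper_force: 31.5
```

```bash
python3 -c "from h import *;q()"
```

```text
23.675 [693.9  39.6 117. ] q6 -1.579 yaw 1.8451 w 45.8 T [-0.24  -1.751 -0.059] F [ 5.3 -0.2  3.3]
red 338 327.4 244.2
```

>>> drive_tool(deltas="0 0 0 0 0 -0.04; 0 0 0 0 0 -0.04; 0 0 0 0 0 -0.04")

```text
t: 24.1
position: [693.9, 39.6, 116.9]
ee_rot: [[-0.972, -0.233, 0.002], [-0.233, 0.972, -0.002], [-0.001, -0.002, -1.0]]
wrist_force: [5.4, -0.0, 3.9]
gripper_width: 46.1
gripper_force: 31.5
```

```bash
python3 -c "from h import *;q()"
```

```text
24.1 [693.9  39.6 116.9] q6 -1.6182 yaw 1.806 w 46.1 T [-0.278 -1.759  0.078] F [ 5.4 -0.   3.9]
red 331 327.2 244.3
```

>>> drive_tool(deltas="0 0 0 0 0 -0.03; 0 0 0 0 0 -0.03; 0 0 0 0 0 -0.03")

```text
t: 24.52
position: [693.9, 39.6, 117.0]
ee_rot: [[-0.979, -0.205, 0.002], [-0.205, 0.979, -0.002], [-0.001, -0.002, -1.0]]
wrist_force: [5.4, -1.4, 3.3]
gripper_width: 46.1
gripper_force: 31.5
```

```bash
python3 -c "from h import *;q()"
```

```text
24.525 [693.9  39.6 117. ] q6 -1.6473 yaw 1.777 w 46.1 T [-0.457 -1.856  0.593] F [ 5.4 -1.4  3.3]
red 334 326.6 244.3
```

>>> drive_tool(deltas="0 0 0 0 0 0; 0 0 0.01 0 0 0.12; 0 0 0.03 0 0 0.28; 0 0 0.05 0 0 0.44; 0 0 0.06 0 0 0.6; 0 0 0.07 0 0 0.76; 0 0 0.08 0 0 0.9; 0 0 0.09 0 0 1; 0 0 0.09 0 0 1")

```text
t: 25.7
position: [693.5, 40.2, 117.8]
ee_rot: [[-0.359, -0.933, 0.001], [-0.933, 0.359, -0.001], [0.0, -0.001, -1.0]]
wrist_force: [4.4, 0.6, 4.1]
gripper_width: 45.4
gripper_force: 31.6
```

>>> drive_tool(deltas="0 0 0 0 0 0.12; 0 0 0.02 0 0 0.28; 0 0 0.04 0 0 0.44; 0 0 0.05 0 0 0.54; 0 0 0.05 0 0 0.59; 0 0 0.05 0 0 0.59; 0 0 0.05 0 0 0.59; 0 0 0.05 0 0 0.59")

```text
t: 26.7
position: [693.1, 40.3, 118.3]
ee_rot: [[0.218, -0.976, -0.0], [-0.976, -0.218, -0.001], [0.001, 0.0, -1.0]]
wrist_force: [2.3, -0.3, 4.2]
gripper_width: 46.0
gripper_force: 31.7
```

```bash
python3 -c "
from h import *
q();nutlook()
c=cam('top');print('pull top px pred',proj(c,[681.1-86*.985,38-86*.171,51]))"
```

```text
26.7 [693.1  40.3 118.3] q6 -0.0633 yaw -2.922 w 46.0 T [-0.068 -0.684  0.035] F [ 2.3 -0.3  4.2]
red 331 327.5 244.0
26.75 [693.07298174  40.30034734 118.30391077] q6 -0.06328814795680497 yaw -2.921996213852877 w 45.72775906313155 31.70108735561371 T [-0.12183228 -0.74960331  0.02992828] F [ 1.2403298  -0.34623919  5.51558335]
wrist yel 8838 ctr px 324.6 266.7 bbox 268 206 381 324 bbox-mid hit175 [694.1  34.6 175. ] ctr hit [693.9  35.3 175. ]
wrist red 334 ctr px 327.5 243.7 bbox 322 227 333 261 bbox-mid hit175 [694.9  25.5 175. ] ctr hit [694.9  25.4 175. ]
scene yel 373 ctr px 400.1 189.4 bbox 389 178 411 200 bbox-mid hit175 [694.4  30.2 175. ] ctr hit [695.1  29.3 175. ]
scene red 10 ctr px 398.7 190.0 bbox 397 188 400 192 bbox-mid hit175 [693.1  25.9 175. ] ctr hit [693.5  26.2 175. ]
top yel 5 ctr px 294.8 133.2 bbox 294 132 295 135 bbox-mid hit175 [683.8  20.5 175. ] ctr hit [684.6  19.7 175. ]
pull top px pred [296.79167307 173.86632625]
```

The nut is 1.57 rad back from the stop. The mark hasn't slipped in the grip, which holds at 31 N. Handing in.

```bash
python3 -c "
from h import *
print(manip.hand_in())"
```

```text
the job is handed in; nothing more can be done
None
```

I handed the job in at about 27 s with the cup in the shut drawer and the nut run to its stop, backed off about 1.57 rad and still gripped at 31 N; the hand-in gave no verdict, and I couldn't see the cup once the drawer was shut.

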